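Shut the valve block's guard and set the fitting nut driver on its nut

TASK

The valve block has been loaded: swing its open guard fully shut, then find which of the three nut drivers in the stand fits the one hex nut left in reach through the round port of the guard (snugly: not one that goes over it loosely), and push that driver straight down over the nut until it sits fully home on the nut's flange. Put any driver that does not fit back upright in a hole of the stand, collar down on the stand, and leave the slide box, the beaker and the timer alone. Finish while still holding the right driver by its handle, seated on the nut with the guard shut; do not let go.

Things in the scene. Friction and masses are not known exactly. Their poses are not given: they have to be found in the camera images.
- valve_block: grey fixed block with aluminium sides, 130 (x) x 160 (y) mm, open to the front and the top; floor 20 mm, sides 50 mm above the worktop. Origin: centre of its underside; +x points to its hinge side (away from the robot), z up
- guard (a joint): hinge of the guard, rad: 0 = shut (level), grows as it opens upward; starts 0.5 to 0.95. Guard: aluminium plate 130 x 160 x 6 mm hinged along the block's far (+x) top edge, with a round port of 46 mm in its middle. Stiff: it stays where it is left; about 2 N at the free edge moves it
- guard_edge (a point): point on the guard's upper face, on its middle line, 10 mm in from the free edge and 120 mm from the hinge; it moves with the guard
- guard_hinge (a point): middle of the guard's hinge axis, 50 mm above the worktop, at the level of the guard's lower face; the axis runs along the block's y
- port (a point): centre of the guard's round port when shut, at the level of its upper face, 56 mm above the worktop and 36 mm above the nuts' undersides; fixed to the block
- nut_a: one of three fixed upright hex nuts, 12, 16 and 20 mm across flats (which is which is not marked; try), in a row in the block 45 mm apart in any order; the one under the port is to be used. Origin: centre of its underside, on the block's floor. Flange dia 30, 6 high, then hexagon to 20 mm, top 2.5 mm chamfered; two flats face +x and -x (the block's x)
- nut_b: one of three fixed upright hex nuts, 12, 16 and 20 mm across flats (which is which is not marked; try), in a row in the block 45 mm apart in any order; the one under the port is to be used. Origin: centre of its underside, on the block's floor. Flange dia 30, 6 high, then hexagon to 20 mm, top 2.5 mm chamfered; two flats face +x and -x (the block's x)
- nut_c: one of three fixed upright hex nuts, 12, 16 and 20 mm across flats (which is which is not marked; try), in a row in the block 45 mm apart in any order; the one under the port is to be used. Origin: centre of its underside, on the block's floor. Flange dia 30, 6 high, then hexagon to 20 mm, top 2.5 mm chamfered; two flats face +x and -x (the block's x)
- stand: grey fixed stand 62 (x) x 225 (y) x 45 mm high, between the robot and the valve block, with three through holes diameter 35 mm at y = -75, 0, +75 mm of its frame, chamfered 2 mm. Origin: centre of its underside, z up. A driver hangs in a hole by its collar with its origin 7 mm above the stand's origin
- driver_small: small nut driver, 90 mm tall, 0.12 kg; black handle 24 x 24, square to x, y. Origin: centre of the socket's open lower end, z up. Heights: hex socket 0-26 (20 outside; bore 20 deep, two flats facing +x, -x), shaft dia 14 to 38, collar dia 44 to 44, handle to 90. Upright in any hole of the stand. Bore 13.6 across flats, for the 12 mm nut
- driver_medium: medium nut driver, 90 mm tall, 0.12 kg; black handle 30 x 30, square to x, y. Origin: centre of the socket's open lower end, z up. Heights: hex socket 0-26 (24 outside; bore 20 deep, two flats facing +x, -x), shaft dia 14 to 38, collar dia 44 to 44, handle to 90. Upright in any hole of the stand. Bore 17.6 across flats, for the 16 mm nut
- driver_large: large nut driver, 90 mm tall, 0.12 kg; black handle 36 x 36, square to x, y. Origin: centre of the socket's open lower end, z up. Heights: hex socket 0-26 (28 outside; bore 20 deep, two flats facing +x, -x), shaft dia 14 to 38, collar dia 44 to 44, handle to 90. Upright in any hole of the stand. Bore 21.6 across flats, for the 20 mm nut
- slide_box: box of microscope slides 52 x 78 x 26 mm, a bystander. Origin: centre of its underside
- beaker: clear plastic beaker 52 x 57 x 67 mm, a bystander. Origin: centre of its underside
- timer: white laboratory timer 34 x 68 x 62 mm, a bystander. Origin: centre of its underside
Things that resemble listed ones, but are neither listed nor needed, are in the scene too. What is shaped like the driver_medium but purple or turquoise is not meant.

How it is judged:
On the way, in this order (a step that is already met when the one before it is completed fails the run):
1. the guard is shut (value of joint guard below 0.04 rad), for 0.2 s.
2. the fitting driver is fully home on the nut below the port, with the guard shut (value of joint guard below 0.04 rad and ((horizontal distance between nut_a and port below 0.008 m and z of driver_medium in the frame of nut_a below 0.0085 m and horizontal distance between driver_medium and nut_a below 0.003 m and angle between driver_medium's own z axis and vertical below 0.07 rad) or (horizontal distance between nut_b and port below 0.008 m and z of driver_small in the frame of nut_b below 0.0085 m and horizontal distance between driver_small and nut_b below 0.003 m and angle between driver_small's own z axis and vertical below 0.07 rad) or (horizontal distance between nut_c and port below 0.008 m and z of driver_large in the frame of nut_c below 0.0085 m and horizontal distance between driver_large and nut_c below 0.003 m and angle between driver_large's own z axis and vertical below 0.07 rad))), for 0.2 s.
At the end, for the whole second after the job is handed in: Guard shut (< 0.04 rad); the driver made for the nut below the port fully home on it (within 2.5 mm of the flange, axis within 3 mm, tilt < 0.07), at rest, gripped with > 5 N; the other two upright in holes of the stand, collar down within 5 mm (tilt < 0.1) (value of joint guard below 0.04 rad and ((horizontal distance between nut_a and port below 0.008 m and z of driver_medium in the frame of nut_a below 0.0085 m and horizontal distance between driver_medium and nut_a below 0.003 m and angle between driver_medium's own z axis and vertical below 0.07 rad and contact force between the fingers and driver_medium above 5 N and linear speed of each of driver_medium, driver_small, driver_large below 0.02 m/s and z of each of driver_small, driver_large in the frame of stand below 0.012 m and angle between each of driver_small, driver_large's own z axis and vertical below 0.1 rad and horizontal distance between each of driver_small, driver_large and stand below 0.1 m) or (horizontal distance between nut_b and port below 0.008 m and z of driver_small in the frame of nut_b below 0.0085 m and horizontal distance between driver_small and nut_b below 0.003 m and angle between driver_small's own z axis and vertical below 0.07 rad and contact force between the fingers and driver_small above 5 N and linear speed of each of driver_small, driver_medium, driver_large below 0.02 m/s and z of each of driver_medium, driver_large in the frame of stand below 0.012 m and angle between each of driver_medium, driver_large's own z axis and vertical below 0.1 rad and horizontal distance between each of driver_medium, driver_large and stand below 0.1 m) or (horizontal distance between nut_c and port below 0.008 m and z of driver_large in the frame of nut_c below 0.0085 m and horizontal distance between driver_large and nut_c below 0.003 m and angle between driver_large's own z axis and vertical below 0.07 rad and contact force between the fingers and driver_large above 5 N and linear speed of each of driver_large, driver_medium, driver_small below 0.02 m/s and z of each of driver_medium, driver_small in the frame of stand below 0.012 m and angle between each of driver_medium, driver_small's own z axis and vertical below 0.1 rad and horizontal distance between each of driver_medium, driver_small and stand below 0.1 m))); the arm keeps its last pose, push and grip.
It fails at once if the slide box was pushed away (3 cm) (distance of slide_box from where it was at the start of the episode above 0.03 m).
It fails at once if the beaker was pushed away (3 cm) (distance of beaker from where it was at the start of the episode above 0.03 m).
It fails at once if the timer was pushed away (3 cm) (distance of timer from where it was at the start of the episode above 0.03 m).
It also fails if it takes over 58 s, if anything falls off the work surface, if the arm or the gripper's body presses on something with over 40 N, if the wrist force passes 120 N, or if a joint passes its speed limit or range.

ROBOT

A 6-joint arm with a two-finger parallel gripper is mounted at the origin on a cart in front of the work surface, level with it; the furniture and walls round the work are solid. World frame = base frame: x ahead of the robot, y to its left, z up, the work surface at z = 0. Lengths are in m, angles in rad, forces in N, time in s.
With the tool pointing down it reaches from about 0.4 to 0.825 m from the base axis. Payload 7 kg.
Tool frame: the origin (TCP) lies midway between the tips of the shut fingers; the grasp point (between the pads) lies 19 mm behind it (env.grip_point_offset is the distance from the TCP to the grasp point, in m); z points along the fingers, y is the line along which they close (so a half turn about z gives the same grasp; the last joint's range is limited). The gripper opens to 85 mm and grips with 20 to 120 N. Pads are 22 mm wide; open, the fingers measure 114 mm over their backs; the gripper's body (76 mm by 85 mm) begins 54 mm behind the grasp point. The pads swing forward as they close: fully open they stand 13 mm farther back than shut.
Start: joints at [1.538, 0.359, 0.012, 0, -1.224, -0.288], TCP at [0.213, 0.641, 0.231] pointing down, gripper open.
Joint ranges: [-3.07, 3.07], [-1.43, 2.12], [-1.02, 1.25], [-3.03, 1.67], [-3.05, -0], [-3.03, 3.03]. Speed limits (rad/s): [2.39, 2.39, 3.01, 3.14, 3.14, 3.14].

INTERFACE

Orientations are given as a unit quaternion [w, x, y, z].
In Python, from cell import env gives the robot as it stands.
- The arm moves only by the tool servo_tool, never from a script. Its argument "moves" is a list that holds one entry, the list of rows, each a list of 7 numbers: the shift along the tool's x, y, z in units of 50 mm (1.0 is 50 mm), then the turn, a rotation vector about the tool's x, y, z in units of 5 degrees (1.0 is 5 degrees), then the closure, from 0 (fully open) to 1 (shut). In form: [[[tx, ty, tz, rx, ry, rz, jaw], ...]]. A call has exactly 5 rows; each row is the pose to reach, as a shift and turn from the pose commanded when the call began, along the tool's axes at that moment; what a row does not reach only later rows make up. A row lasts 1/8 s, in which the tool goes at most 62.5 mm and 10.7 degrees, less where a joint would pass 70% of its speed; a pose out of reach is approached as far as the arm can. A call with a gripper value outside its range is refused whole. The fingers move at their own pace and stop on an object; the grip force is fixed at half the most. Time passes only in rows, so rows that repeat a pose let the fingers close, or fill a call up. It gives the time, the measured TCP pose, the force, the opening and the grip force at its end, in the units of the state.
- env.get_state(): the state, without advancing time (a new reading comes with each control period).
- env.camera(name): name is "scene" or "top" or "wrist"; returns a dict with "image" (420x560x3 uint8, blue, green, red), "range_z" (420x560 float32, m along the optical axis (not along the pixel's ray), 0 where there is no reading), "intrinsics" (3x3 intrinsics, pixels), "rvec" (rotation vector, rad) and "tvec" (3), from world to camera coordinates, as OpenCV has them; the wrist camera has in their place "tool_from_camera" (4x4, takes a point from camera to tool coordinates, whose origin is the TCP and whose axes are the flange's). Camera axes: x right, y down, z forward; pixel columns grow to the right and rows downward; lengths in m; the calibration is good to about 2 mm. A picture is of the moment at which its call begins: read the wrist's pose just before it.
- env.job_done(): hands the job in; it is judged then, once.
The state is a dict: "time_s": time; "qpos": joint angles; "qvel": joint speeds; "joint_torque": joint torques, N m; "position": TCP position; "orientation": TCP orientation; "wrist_force": force on the tool from outside, world axes, zero at the start; "ft_torque": the same for the moment, N m; "finger_gap": finger opening in m; "gripper_force": force on a finger pad.
Only numpy, scipy, OpenCV 4.12 (cv2) and the standard library are available. Lean on these libraries where they do the work, as an engineer would, in place of code of your own. Each camera call takes 0.05 s, during which the arm holds its last target. There are 200 camera calls.

## Working session

There is one attempt and no reset: what is moved stays moved. The work goes in short steps, Python scripts to look and compute and a tool call to move; the robot and the scene stay as the last step left them, time stands still between calls to the robot, and variables do not carry over. Pictures are saved under pics/ and viewed, at most 10 in all, crops included, and the job is handed in when it is done.

Besides the shell and the picture viewer there is one more tool, called as name(argument=value, ...) on one line, values as JSON. servo_tool: Moves the arm, as the interface text tells. Its arguments: {"type":"object","properties":{"moves":{"type":"array"}},"required":["moves"]}

```bash
mkdir -p pics; ls; cat > h.py <<'E'
import numpy as np, cv2
from scipy.spatial.transform import Rotation as R
from cell import env
def cam(n):
    s=env.get_state(); c=env.camera(n)
    K=np.array(c["intrinsics"])
    if n=="wrist":
        T=np.eye(4); q=s["orientation"]; T[:3,:3]=R.from_quat([q[1],q[2],q[3],q[0]]).as_matrix(); T[:3,3]=s["position"]
        W=T@np.array(c["tool_from_camera"])
    else:
        M=np.eye(4); M[:3,:3]=cv2.Rodrigues(np.array(c["rvec"]))[0]; M[:3,3]=np.ravel(c["tvec"]); W=np.linalg.inv(M)
    return c["image"],c["range_z"],K,W
def cloud(Z,K,W):
    v,u=np.mgrid[:Z.shape[0],:Z.shape[1]]
    P=np.stack([(u-K[0,2])/K[0,0]*Z,(v-K[1,2])/K[1,1]*Z,Z],-1)
    return P@W[:3,:3].T+W[:3,3]
def atz(u,v,z,K,W):
    d=W[:3,:3]@np.array([(u-K[0,2])/K[0,0],(v-K[1,2])/K[1,1],1]); return W[:3,3]+d*(z-W[2,3])/d[2]
def save(n,*a): np.savez("%s.npz"%n,*a)
def load(n): f=np.load("%s.npz"%n); return [f[k] for k in f.files]
E
python3 - <<'E'
from h import *
for n in("top","scene"):
    a=cam(n); save(n,*a); cv2.imwrite("pics/%s0.png"%n,a[0]); print(a[3][:3,3],a[3][:3,2],a[2][0,0])
s=env.get_state(); print(s); print(env.grip_point_offset)
E
```

```text
pics
[0.43225066 0.08109167 1.36227953] [ 0.11027413 -0.00962094 -0.99385464] 411.9098180042804
[0.05732635 0.74390112 1.07481543] [ 0.40733818 -0.50230061 -0.76273829] 499.9937201498384
{'time_s': 0.1, 'qpos': array([ 1.53809661e+00,  3.59299746e-01,  1.11275455e-02, -2.95046208e-04,
       -1.22410797e+00, -2.88124310e-01]), 'qvel': array([ 0.00041275, -0.00284077,  0.00224823,  0.00306345,  0.00105693,
       -0.00181073]), 'joint_torque': array([-1.73038923e-03, -5.84763765e+01,  2.94107956e+01,  6.95463181e+00,
       -3.13106102e-03,  2.96122082e-06]), 'position': array([0.21273849, 0.64013062, 0.23045986]), 'orientation': array([ 7.53546412e-04,  9.87153253e-01, -1.59774480e-01, -4.30838452e-05]), 'wrist_force': array([ 0.28434389, -0.83193841,  0.48610591]), 'ft_torque': array([0.05116833, 0.02454335, 0.0221653 ]), 'gripper_force': 0.0, 'finger_gap': 0.08547384205508965}
0.0187
```

View pics/top0.png

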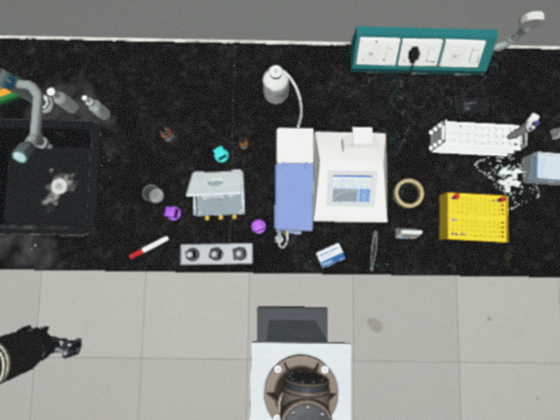

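View pics/scene0.png

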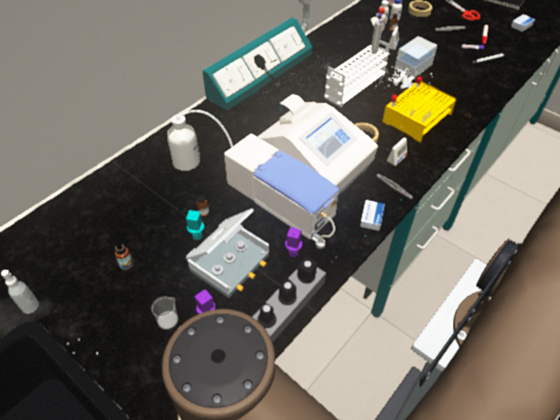

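Top view: the stand is at (216,253) with black-handled drivers at about (192,254), (217,254) and (241,253). The valve block is at (217,193) with its guard up, and the beaker is at (152,193). The look-alikes are purple at (172,213) and (258,227) and turquoise at (221,154), so the black ones in the stand are the ones meant. I'll confirm that in one enlarged crop and measure by depth.

```bash
python3 - <<'E'
from h import *
I,Z,K,W=load("top"); I2,Z2,K2,W2=load("scene")
a=cv2.resize(I[140:275,135:285],None,fx=4,fy=4,interpolation=cv2.INTER_CUBIC)
cv2.imwrite("pics/topcrop.png",a)
b=cv2.resize(I2[190:340,150:340],None,fx=4,fy=4,interpolation=cv2.INTER_CUBIC); cv2.imwrite("pics/scenecrop.png",b)
P=cloud(Z,K,W); P2=cloud(Z2,K2,W2)
for n,C,J in(("top",P,I),("scene",P2,I2)):
    x,y,z=C[...,0],C[...,1],C[...,2]
    # black handle tops in stand region
    reg=(x>.38)&(x<.56)&(y>.05)&(y<.45)&(J.max(-1)<70)&(z>.06)
    nn,L,st,ct=cv2.connectedComponentsWithStats(reg.astype(np.uint8))
    for i in range(1,nn):
        if st[i,4]>8:
            q=C[L==i]; t=q[q[:,2]>np.percentile(q[:,2],90)-.012]
            print(n,ct[i].round(),st[i,4],q[:,2].max().round(3),t.mean(0).round(4),(t.max(0)-t.min(0)).round(3))
    m=(x>.36)&(x<.56)&(y>.05)&(y<.5)&(z>.03)&(z<.053)&(J.min(-1)>70)
    pts=C[m]; print(n,"stand-level pts",m.sum(),pts.min(0).round(3),pts.max(0).round(3))
for (u,v) in [(216,253),(192,254),(241,253),(217,193),(152,193)]: print(u,v,P[v,u].round(3))
E
```

```text
top [194. 253.] 24 0.099 [0.4318 0.3368 0.0938] [0.021 0.005 0.014]
top [219. 254.] 17 0.101 [0.4296 0.2585 0.0931] [0.024 0.003 0.014]
top stand-level pts 1146 [0.397 0.068 0.03 ] [0.559 0.429 0.053]
scene [307. 269.] 286 0.103 [0.4326 0.2006 0.0962] [0.039 0.039 0.016]
scene [287. 291.] 203 0.101 [0.4301 0.2783 0.0949] [0.033 0.029 0.015]
scene [266. 315.] 128 0.101 [0.425  0.3539 0.0926] [0.025 0.022 0.016]
scene stand-level pts 1305 [0.398 0.051 0.03 ] [0.56  0.433 0.053]
216 253 [0.433 0.265 0.103]
192 254 [0.429 0.339 0.095]
241 253 [0.434 0.19  0.099]
217 193 [0.61  0.261 0.149]
152 193 [ 0.629  0.499 -0.001]
```

View pics/topcrop.png

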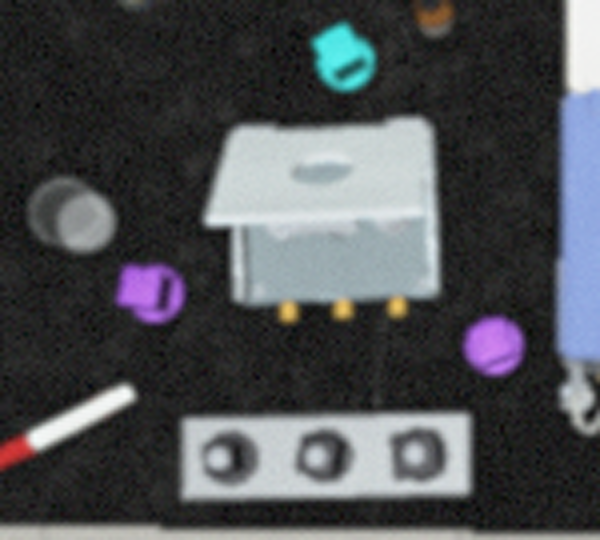

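View pics/scenecrop.png

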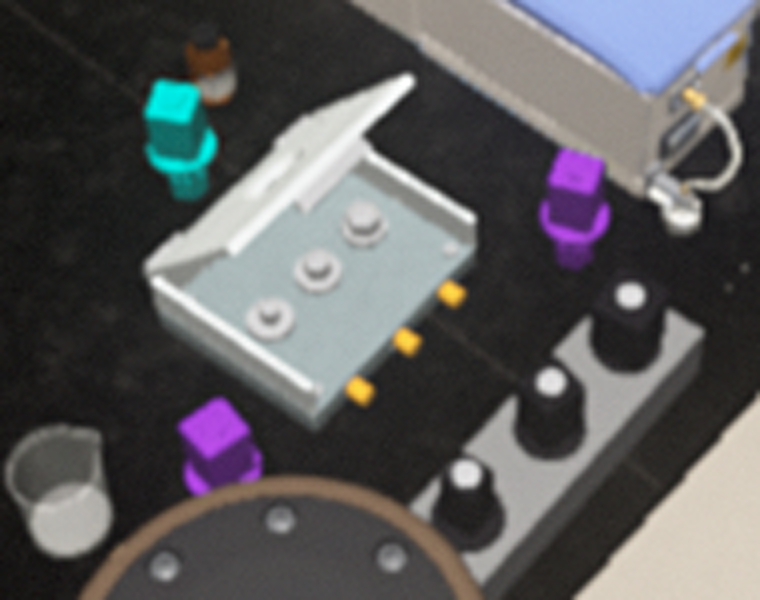

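The crops confirm it: three black drivers with white-capped tops hang in the stand, large at y≈0.19, medium at 0.265, small at 0.34. The middle nut looks medium-sized. Now the stand and block frames.

```bash
python3 - <<'E'
from h import *
I,Z,K,W=load("top"); I2,Z2,K2,W2=load("scene")
def rect(p):
    (c,s,a)=cv2.minAreaRect(p[:,:2].astype(np.float32)*1000); return np.round(c,1),np.round(s,1),round(a,2)
for n,(J,D,k,w) in(("top",(I,Z,K,W)),("scene",(I2,Z2,K2,W2))):
    C=cloud(D,k,w); x,y,z=C[...,0],C[...,1],C[...,2]
    st=(x>.38)&(x<.5)&(y>.12)&(y<.41)&(z>.037)&(z<.053)&(J.min(-1)>90)
    st=cv2.morphologyEx(st.astype(np.uint8),cv2.MORPH_OPEN,np.ones((2,2)))>0
    print(n,"stand",rect(C[st]),C[st][:,2].mean())
    fl=(x>.52)&(x<.72)&(y>.15)&(y<.37)&(z>.008)&(z<.030)&(J.min(-1)>90)
    print(n,"floor",rect(C[fl]),np.median(C[fl][:,2]),fl.sum(), C[fl].min(0).round(3))
    sd=(x>.52)&(x<.72)&(y>.15)&(y<.37)&(z>.042)&(z<.055)&(J.min(-1)>90)
    print(n,"sides",rect(C[sd]),sd.sum(),C[sd].min(0).round(3),C[sd].max(0).round(3))
    g=(x>.52)&(x<.76)&(y>.14)&(y<.38)&(z>.062)
    p=C[g]; 
    for _ in range(4):
        c=p.mean(0); u,s,vt=np.linalg.svd(p-c); d=(p-c)@vt[2]; p=p[abs(d)<max(.004,2*d.std())]
    nrm=vt[2]*np.sign(vt[2][2]); print(n,"guard plane",len(p),c.round(4),nrm.round(3),"angle",np.arccos(nrm[2]).round(3),"yaw",np.arctan2(-nrm[1],-nrm[0]).round(3), "ext",p.min(0).round(3),p.max(0).round(3))
    top=p[p[:,2]>p[:,2].max()-.01]; print("  top edge",top.mean(0).round(3),top.min(0).round(3),top.max(0).round(3))
    # x on upper face at z=.056 and y=c
    print("  x at z .056:", (c[0]-(nrm[2]*(.056-c[2]))/nrm[0]).round(4))
# two-view stereo: caps of drivers (pixel picks) : triangulate
M=[(I,K,W),(I2,K2,W2)]
def tri(a,b):
    A=[];B=[]
    for (u,v),(k,w) in((a,(K,W)),(b,(K2,W2))):
        d=w[:3,:3]@np.array([(u-k[0,2])/k[0,0],(v-k[1,2])/k[1,1],1]);d/=np.linalg.norm(d);Q=np.eye(3)-np.outer(d,d);A.append(Q);B.append(Q@w[:3,3])
    return np.linalg.lstsq(np.vstack(A),np.hstack(B),rcond=None)[0].round(4)
tc=lambda u,v:(135+u/4-.4,140+v/4-.4); sc=lambda u,v:(150+u/4-.4,190+v/4-.4)
for a,b,n in(((221,458),(466,473),"small"),((316,454),(550,382),"med"),((411,453),(631,295),"large")): print(n,tri(tc(*a),sc(*b)))
E
```

```text
top stand (array([428.2, 236.1]), array([ 62.9, 310.1]), 1.82) 0.04688353697058707
top floor (array([615.5, 269.2]), array([136.9, 156.8]), 3.99) 0.020186155581948917 940 [0.546 0.19  0.008]
top sides (array([607.3, 257.9]), array([183.1, 184.9]), 2.71) 128 [0.52  0.161 0.042] [0.701 0.354 0.055]
top guard plane 1030 [0.6416 0.2726 0.1141] [0.751 0.045 0.659] angle 0.852 yaw -3.082 ext [0.602 0.192 0.062] [0.692 0.354 0.156]
  top edge [0.61  0.271 0.151] [0.602 0.192 0.146] [0.62  0.349 0.156]
  x at z .056: 0.6925
scene stand (array([296.3, 485.2]), array([145.7, 689.1]), 30.79) 0.055051033974432735
scene floor (array([623. , 272.9]), array([131. , 160.5]), 3.33) 0.020729953316940497 2246 [0.554 0.19  0.008]
scene sides (array([630.9, 272.3]), array([141. , 162.2]), 3.69) 294 [0.556 0.188 0.042] [0.704 0.355 0.055]
scene guard plane 942 [0.6517 0.2769 0.1166] [0.51  0.062 0.858] angle 0.539 yaw -3.021 ext [0.597 0.191 0.062] [0.758 0.355 0.157]
  top edge [0.609 0.275 0.151] [0.598 0.191 0.147] [0.621 0.351 0.157]
  x at z .056: 0.7537
small [0.4297 0.3465 0.0961]
med [0.4328 0.2734 0.0976]
large [0.4338 0.2002 0.1026]
```

```bash
cat >> h.py <<'E'
def plan(x,y,z,yaw):  # units for the move to world x,y,z, tool x at yaw (deg), pointing down
    s=env.get_state(); q=s["orientation"]; A=R.from_quat([q[1],q[2],q[3],q[0]])
    c,k=np.cos(np.radians(yaw)),np.sin(np.radians(yaw))
    B=R.from_matrix(np.array([[c,k,0],[k,-c,0],[0,0,-1]]))
    d=A.inv().apply(np.array([x,y,z])-s["position"])/.05
    print("t",s["time_s"].__round__(2),"pos",np.round(s["position"],4),"shift",d.round(3),"turn",((A.inv()*B).as_rotvec()/np.radians(5)).round(3),"F",np.round(s["wrist_force"],1),"gap",round(s["finger_gap"],4),"jawF",round(float(s["gripper_force"]),1))
E
python3 -c "
from h import *
plan(.624,.317,.20,3.4)"
```

```text
t 0.1 pos [0.2127 0.6401 0.2305] shift [9.844 3.537 0.616] turn [ 1.700e-02  2.000e-03 -4.358e+00] F [ 0.3 -0.8  0.5] gap 0.0855 jawF 0.0
```

servo_tool(moves=[[[1.1,0.4,0,0,0,-0.9,0.6],[2.2,0.8,0.1,0,0,-1.8,1],[3.3,1.2,0.2,0,0,-2.7,1],[4.4,1.6,0.2,0,0,-3.6,1],[5.5,2.0,0.2,0,0,-4.4,1]]])

```text
time_s: 0.72
position: [0.4434, 0.4575, 0.2209]
orientation: [0.0, 0.999, 0.033, -0.0]
wrist_force: [1.6, 0.3, 0.1]
finger_gap: -0.0002
gripper_force: 0.0
```

```bash
python3 -c "
from h import *
plan(.624,.317,.18,3.4)"
```

```text
t 0.72 pos [0.4434 0.4575 0.2209] shift [3.42  3.04  0.819] turn [0.006 0.005 0.074] F [1.6 0.3 0.1] gap -0.0002 jawF 0.0
```

servo_tool(moves=[[[0.8,0.8,0,0,0,0,1],[1.7,1.5,0.1,0,0,0,1],[2.6,2.3,0.3,0,0,0,1],[3.4,3.0,0.5,0,0,0,1],[3.4,3.0,0.6,0,0,0,1]]])

```text
time_s: 1.35
position: [0.6234, 0.3167, 0.1892]
orientation: [0.001, 1.0, 0.029, -0.001]
wrist_force: [-0.8, 0.6, -0.4]
finger_gap: -0.0001
gripper_force: 0.0
```

```bash
python3 - <<'E'
from h import *
plan(.59,.317,.057,3.4)
I,Z,K,W=cam("wrist"); print(W[:3,3],W[:3,2]); C=cloud(Z,K,W); save("w1",I,Z,K,W)
x,y,z=C[...,0],C[...,1],C[...,2]
g=(z>.065)&(x>.55)&(x<.72)&(z<.16)&(Z>0); print(g.sum(),C[g].min(0) if g.any() else 0,C[g].max(0) if g.any() else 0)
cv2.imwrite("pics/w1.png",I)
E
```

```text
t 1.35 pos [0.6234 0.3167 0.1892] shift [-0.661 -0.05   2.646] turn [ 0.02   0.023 -0.008] F [-0.8  0.6 -0.4] gap -0.0001 jawF 0.0
[0.69517681 0.3220564  0.33332233] [-0.28251697 -0.01762034 -0.95910046]
37071 [0.55000022 0.08555827 0.06500362] [0.69158749 0.51328781 0.1564983 ]
```

View pics/w1.png

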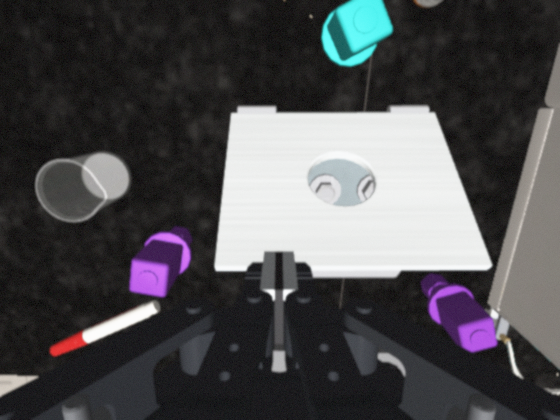

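servo_tool(moves=[[[0.16,0,0.5,0,0,0,1],[0.1,0,0.9,0,0,0,1],[0,0,1.3,0,0,0,1],[-0.15,0,1.7,0,0,0,1],[-0.3,0,2.1,0,0,0,1]]])

```text
time_s: 2.02
position: [0.6054, 0.3201, 0.0862]
orientation: [-0.0, 0.999, 0.032, 0.0]
wrist_force: [-0.7, -0.0, 1.8]
finger_gap: 0.0002
gripper_force: 0.6
```

servo_tool(moves=[[[-0.05,0,0.2,0,0,0,1],[-0.1,0,0.35,0,0,0,1],[-0.15,0,0.45,0,0,0,1],[-0.15,0,0.53,0,0,0,1],[-0.15,0,0.55,0,0,0,1]]])

```text
time_s: 2.65
position: [0.599, 0.3185, 0.0588]
orientation: [-0.0, 1.0, 0.032, -0.0]
wrist_force: [-0.6, 0.7, 1.0]
finger_gap: -0.0001
gripper_force: 0.4
```

```bash
python3 -c "
from h import *
plan(.605,.317,.054,3.4)"
```

```text
t 2.65 pos [0.599  0.3185 0.0588] shift [0.117 0.038 0.096] turn [-0.     0.     0.043] F [-0.6  0.7  1. ] gap -0.0001 jawF 0.4
```

servo_tool(moves=[[[0,0,0.04,0,0,0,1],[0,0,0.07,0,0,0,1],[0,0,0.09,0,0,0,1],[0,0,0.09,0,0,0,1],[0,0,0.09,0,0,0,1]]])

```text
time_s: 3.28
position: [0.5991, 0.3185, 0.056]
orientation: [-0.0, 0.999, 0.032, 0.0]
wrist_force: [-5.5, -1.8, 11.6]
finger_gap: -0.0002
gripper_force: 5.7
```

servo_tool(moves=[[[-0.2,0.2,-0.4,0,0,0,1],[-0.4,0.5,-0.9,0,0,0,0.8],[-0.6,0.8,-1.4,0,0,0,0.6],[-0.7,0.9,-1.7,0,0,0,0.4],[-0.7,0.9,-1.7,0,0,0,0.4]]])

```text
time_s: 3.9
position: [0.5674, 0.2718, 0.1406]
orientation: [-0.001, 1.0, 0.032, 0.001]
wrist_force: [0.9, 1.1, -0.1]
finger_gap: 0.0513
gripper_force: 0.0
```

```bash
python3 - <<'E'
from h import *
plan(.433,.273,.2,2.4)
I,Z,K,W=cam("wrist"); print(W[:3,3],W[:3,2],K[0,0]); C=cloud(Z,K,W); save("w2",I,Z,K,W)
x,y,z=C[...,0],C[...,1],C[...,2]
g=(x>.58)&(x<.68)&(y>.22)&(y<.32)&(z>.045)&(z<.07); p=C[g]
c=p.mean(0); vt=np.linalg.svd(p-c,full_matrices=False)[2]; n=vt[2]*np.sign(vt[2][2]); print("guard",c.round(4),n.round(4))
v,u=np.nonzero((x>.6)&(x<.66)&(y>.24)&(y<.30)&(z<.045)&(Z>0))
print("hole px",u.mean(),v.mean(),u.min(),u.max(),v.min(),v.max())
# hole rim at z .056: project pixel mask centre bounding to plane
q=np.array([atz(a,b,.056,K,W) for a,b in((u.min(),v.mean()),(u.max(),v.mean()),(u.mean(),v.min()),(u.mean(),v.max()))]); print(q.round(4),"port",(q[:2].mean(0)[1].round(4),q[2:].mean(0)[0].round(4)))
cu,cv=int(u.mean()),int(v.mean()); print(cu,cv)
cv2.imwrite("pics/w2.png",cv2.resize(I[max(cv-70,0):cv+70,cu-90:cu+90],None,fx=4,fy=4,interpolation=cv2.INTER_CUBIC))
E
```

```text
t 3.9 pos [0.5674 0.2718 0.1406] shift [-2.679 -0.195 -1.194] turn [-0.018 -0.024  0.243] F [ 0.9  1.1 -0.1] gap 0.0513 jawF 0.0
[0.63863879 0.27698316 0.28495174] [-0.27865625 -0.01542169 -0.96026708] 339.62861942200425
guard [0.6345 0.2694 0.0575] [ 5.e-04 -1.e-04  1.e+00]
hole px 281.24488124488124 128.97242697242697 248 315 95 162
[[0.6249 0.2967 0.056 ]
 [0.6277 0.2527 0.056 ]
 [0.6475 0.2762 0.056 ]
 [0.6046 0.2735 0.056 ]] port (np.float64(0.2747), np.float64(0.626))
281 128
```

View pics/w2.png

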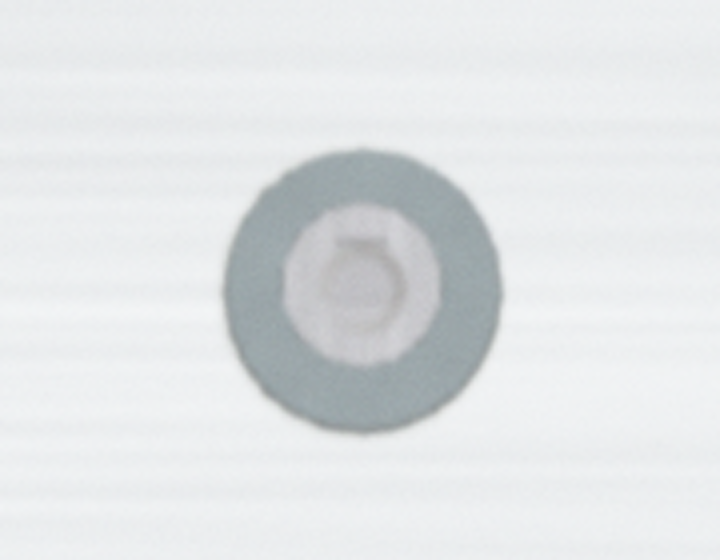

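```bash
python3 - <<'E'
from h import *
I,Z,K,W=load("w2"); C=cloud(Z,K,W); x,y,z=C[...,0],C[...,1],C[...,2]
b=(np.hypot(x-.626,y-.2747)<.0185)&(z<.05)
for lo,hi in((.023,.03),(.03,.05),(.036,.05)):
    m=b&(z>lo)&(z<hi); p=C[m]; print(lo,m.sum(),p.mean(0).round(4),(p.max(0)-p.min(0)).round(4),"area-dia mm",(2e3*np.sqrt((m*Z**2).sum()/K[0,0]**2/np.pi)).round(1))
g=cv2.cvtColor(I[88:170,241:323],cv2.COLOR_BGR2GRAY).astype(float)
g=np.clip((g-120)/(225-120),0,1)*255
g=cv2.createCLAHE(4,(3,3)).apply(cv2.resize(g[18:62,18:62],None,fx=12,fy=12,interpolation=cv2.INTER_CUBIC).clip(0,255).astype(np.uint8))
cv2.imwrite("pics/w2b.png",g)
# nut flange ellipse: pale pink vs blue-grey
d=I[...,2].astype(int)-I[...,0].astype(int)  # red-blue
print(d[128,250:315:4])
E
```

```text
0.023 828 [0.6259 0.275  0.0274] [0.0317 0.0317 0.0062] area-dia mm 24.0
0.03 448 [0.6254 0.2748 0.0406] [0.0158 0.017  0.0061] area-dia mm 16.8
0.036 448 [0.6254 0.2748 0.0406] [0.0158 0.017  0.0061] area-dia mm 16.8
[-14 -15 -14  -5  -2  -3  -1  -5  -3  -5  -1  -3  -5 -12 -14 -15 -12]
```

View pics/w2b.png

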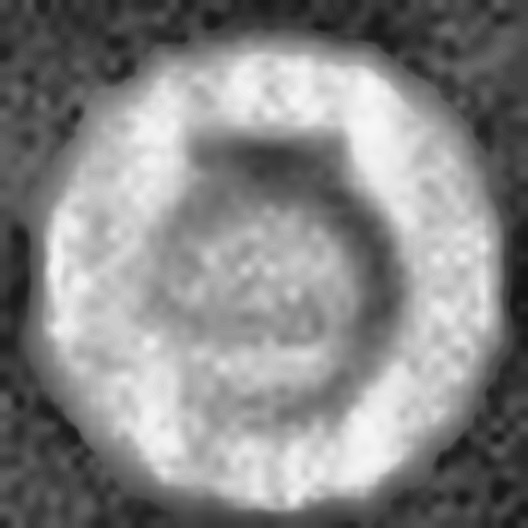

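Nut under the port: 15.8 x 17.0 mm with an area diameter of 16.8 mm, which matches a 16 mm hexagon, at (0.626, 0.275). The medium driver is needed. Next, a close look at the middle driver.

servo_tool(moves=[[[-0.5,0,-0.6,0,0,0,0.35],[-1.3,-0.1,-1.1,0,0,0.3,0.35],[-2.3,-0.2,-1.2,0,0,0.3,0.35],[-3.2,-0.2,-1.2,0,0,0.3,0.35],[-3.3,-0.2,-1.2,0,0,0.3,0.35]]])

```text
time_s: 4.58
position: [0.3994, 0.2709, 0.1987]
orientation: [0.0, 1.0, 0.02, -0.0]
wrist_force: [0.7, 1.2, 0.9]
finger_gap: 0.0552
gripper_force: 0.0
```

```bash
python3 - <<'E'
from h import *
plan(.433,.273,.075,2)
I,Z,K,W=cam("wrist"); C=cloud(Z,K,W); save("w3",I,Z,K,W); print(W[:3,3])
x,y,z=C[...,0],C[...,1],C[...,2]
for yc in(.20,.273,.347):
    for lo,hi in((.092,.11),):
        m=(abs(x-.433)<.03)&(abs(y-yc)<.03)&(z>lo)&(z<hi)&(Z>0); p=C[m]
        if m.sum()>20:
            r=cv2.minAreaRect(p[:,:2].astype(np.float32)*1000); print(yc,m.sum(),np.median(p[:,2]).round(4),p[:,2].max().round(4),np.round(r[0],1),np.round(r[1],1),round(r[2],1))
st=(x>.38)&(x<.48)&(y>.14)&(y<.41)&(z>.038)&(z<.05)&(Z>0)
p=C[st]; r=cv2.minAreaRect(p[:,:2].astype(np.float32)*1000); print("stand",np.round(r[0],1),np.round(r[1],1),round(r[2],2))
cv2.imwrite("pics/w3.png",I)
E
```

```text
t 4.58 pos [0.3994 0.2709 0.1987] shift [ 0.676 -0.017  2.473] turn [0.004 0.011 0.047] F [0.7 1.2 0.9] gap 0.0552 jawF 0.0
[0.47109761 0.27465756 0.34282912]
0.2 2459 0.0985 0.1023 [434.6 201. ] [36.2 36. ] 8.2
0.273 1665 0.0985 0.1026 [432.2 275.6] [30.  30.4] 79.9
0.347 1105 0.0986 0.1025 [430.  350.4] [23.9 24.7] 6.2
stand [432.1 275.6] [ 62.4 225.7] 1.76
```

View pics/w3.png

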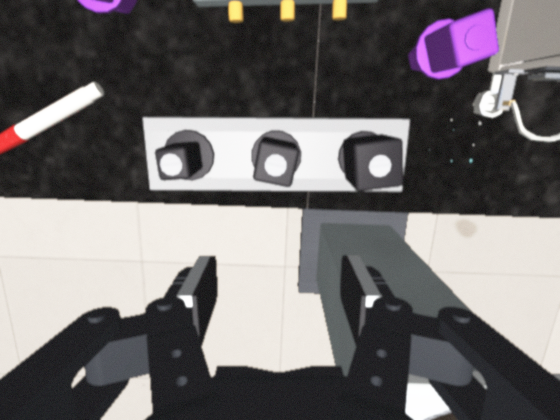

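Drivers in the picture: small at (172,164), medium at (275,165), large at (380,165). The middle handle measures 30 x 30 mm at (0.4322, 0.2756), turned −10°, so it is the medium one.

```bash
python3 -c "
from h import *
plan(.4322,.2756,.060,-10)"
```

```text
t 4.62 pos [0.4002 0.2712 0.1989] shift [ 0.645 -0.063  2.777] turn [0.003 0.006 2.445] F [-0.7  0.3 -0.3] gap 0.0554 jawF 0.0
```

servo_tool(moves=[[[0.5,-0.06,0.3,0,0,1.2,0.35],[0.65,-0.06,0.9,0,0,2.4,0.35],[0.65,-0.06,1.6,0,0,2.4,0.35],[0.65,-0.06,2.3,0,0,2.4,0.35],[0.65,-0.06,2.78,0,0,2.4,0.35]]])

```text
time_s: 5.25
position: [0.4343, 0.2747, 0.0575]
orientation: [0.001, 0.996, -0.086, -0.001]
wrist_force: [-0.4, 0.9, 0.6]
finger_gap: 0.0554
gripper_force: 0.0
```

servo_tool(moves=[[[0,0,0,0,0,0,0.5],[0,0,0,0,0,0,0.8],[0,0,0,0,0,0,0.8],[0,0,0,0,0,0,0.8],[0,0,0,0,0,0,0.8]]])

```text
time_s: 5.88
position: [0.4341, 0.2754, 0.0608]
orientation: [-0.0, 0.996, -0.086, 0.0]
wrist_force: [0.3, 0.5, -1.1]
finger_gap: 0.0296
gripper_force: 60.0
```

```bash
python3 -c "
from h import *
plan(.4322,.2756,.060,-10)"
```

```text
t 5.88 pos [0.4341 0.2754 0.0608] shift [-0.037  0.003  0.016] turn [-0.011 -0.005  0.024] F [ 0.3  0.5 -1.1] gap 0.0296 jawF 60.0
```

servo_tool(moves=[[[0,0,-0.3,0,0,0,0.8],[0,0,-0.8,0,0,0,0.8],[0,0,-1.3,0,0,0,0.8],[0,0,-1.8,0,0,0,0.8],[0,0,-1.9,0,0,0,0.8]]])

```text
time_s: 6.5
position: [0.4347, 0.2761, 0.158]
orientation: [-0.002, 0.996, -0.086, 0.001]
wrist_force: [-0.4, 1.0, -2.0]
finger_gap: 0.0294
gripper_force: 60.1
```

```bash
python3 -c "
from h import *
plan(.6276,.2750,.140,3.5)"
```

```text
t 6.5 pos [0.4347 0.2761 0.158 ] shift [ 3.803 -0.638  0.371] turn [-0.039 -0.03  -2.672] F [-0.4  1.  -2. ] gap 0.0294 jawF 60.1
```

servo_tool(moves=[[[0.7,-0.1,0,0,0,-0.6,0.8],[1.7,-0.3,0,0,0,-1.2,0.8],[2.7,-0.45,0.1,0,0,-1.8,0.8],[3.5,-0.6,0.3,0,0,-2.4,0.8],[3.8,-0.64,0.36,0,0,-2.7,0.8]]])

```text
time_s: 7.12
position: [0.6279, 0.2732, 0.1351]
orientation: [0.001, 1.0, 0.031, -0.001]
wrist_force: [-0.1, -0.0, -1.0]
finger_gap: 0.0295
gripper_force: 60.1
```

servo_tool(moves=[[[0,0,0,0,0,0,0.8],[0,0,0,0,0,0,0.8],[0,0,0,0,0,0,0.8],[0,0,0,0,0,0,0.8],[0,0,0,0,0,0,0.8]]])

```text
time_s: 7.75
position: [0.6264, 0.2743, 0.1377]
orientation: [-0.0, 0.999, 0.032, 0.0]
wrist_force: [0.6, -0.5, -2.1]
finger_gap: 0.0294
gripper_force: 60.1
```

```bash
python3 - <<'E'
from h import *
plan(.6276,.2750,.0985,3.5)
I,Z,K,W=cam("wrist"); C=cloud(Z,K,W); save("w4",I,Z,K,W); 
x,y,z=C[...,0],C[...,1],C[...,2]
cv2.imwrite("pics/w4.png",I)
E
```

```text
t 7.75 pos [0.6264 0.2743 0.1377] shift [ 0.025 -0.012  0.785] turn [-0.004 -0.005  0.028] F [ 0.6 -0.5 -2.1] gap 0.0294 jawF 60.1
```

View pics/w4.png

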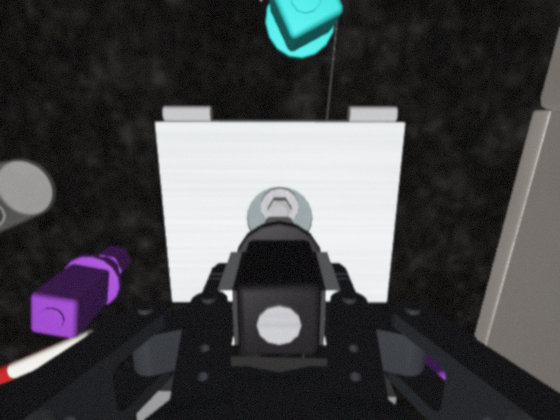

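The picture shows the held driver over the port: cap at (278,324), nut visible at (279,207), handle square in the pads. I'll use the handle top to get the driver's axis in the grip.

```bash
python3 - <<'E'
from h import *
s=env.get_state(); p0=s["position"]
I,Z,K,W=load("w4"); C=cloud(Z,K,W); d=C-p0; 
m=(abs(d[...,0])<.02)&(abs(d[...,1])<.0175)&(d[...,2]>.028)&(d[...,2]<.046)&(Z>0)
v,u=np.nonzero(m); print(m.sum(),u.min(),u.max(),v.min(),v.max())
p=C[m]; print(np.median(p[:,2]),p[:,2].max()); r=cv2.minAreaRect(p[:,:2].astype(np.float32)*1000); print(r)
g=I[300:345,255:300].min(-1)>120; vv,uu=np.nonzero(g); uc,vc=255+uu.mean(),300+vv.mean()
cap=np.median(C[300:345,255:300][g],0); print("cap px",uc,vc,cap,"at z",atz(uc,vc,cap[2],K,W).round(4),"tcp",p0)
# nut flange circle again: nut centre from port rim / hex top not possible when covered
E
```

```text
7716 230 337 269 353
0.17607474421328556 0.18365328213062249
((624.7183227539062, 274.1409912109375), (31.434329986572266, 35.1783561706543), 0.9357802271842957)
cap px 278.4147257700977 324.8572501878287 [0.62437341 0.27519334 0.17804087] at z [0.6244 0.2752 0.178 ] tcp [0.62643525 0.2742893  0.13766915]
```

servo_tool(moves=[[[0.03,0,0.1,0,0,0,0.8],[0.03,0,0.35,0,0,0,0.8],[0.03,0,0.6,0,0,0,0.8],[0.03,0,0.76,0,0,0,0.8],[0.03,0,0.76,0,0,0,0.8]]])

```text
time_s: 8.43
position: [0.6276, 0.2738, 0.098]
orientation: [0.001, 1.0, 0.032, -0.001]
wrist_force: [-0.4, -0.7, -0.6]
finger_gap: 0.0294
gripper_force: 60.1
```

```bash
python3 -c "
from h import *
plan(.6277,.2745,.0798,3.5)"
```

```text
t 8.43 pos [0.6276 0.2738 0.098 ] shift [ 0.003 -0.014  0.365] turn [0.013 0.019 0.023] F [-0.4 -0.7 -0.6] gap 0.0294 jawF 60.1
```

Lower gently by 9 mm and watch the force.

servo_tool(moves=[[[0,-0.01,0.04,0,0,0,0.8],[0,-0.01,0.08,0,0,0,0.8],[0,-0.01,0.12,0,0,0,0.8],[0,-0.01,0.16,0,0,0,0.8],[0,-0.01,0.18,0,0,0,0.8]]])

```text
time_s: 9.05
position: [0.628, 0.2746, 0.0903]
orientation: [0.0, 1.0, 0.032, -0.0]
wrist_force: [-1.8, -1.0, -0.7]
finger_gap: 0.0294
gripper_force: 60.3
```

servo_tool(moves=[[[0,0,0.05,0,0,0,0.8],[0,0,0.1,0,0,0,0.8],[0,0,0.14,0,0,0,0.8],[0,0,0.17,0,0,0,0.8],[0,0,0.19,0,0,0,0.8]]])

```text
time_s: 9.68
position: [0.628, 0.2745, 0.0807]
orientation: [0.0, 1.0, 0.032, -0.0]
wrist_force: [-0.0, -1.7, -1.2]
finger_gap: 0.029
gripper_force: 60.3
```

```bash
python3 -c "
from h import *
plan(.6277,.2745,.0798,3.5)"
```

```text
t 9.68 pos [0.628  0.2745 0.0807] shift [-0.006  0.     0.017] turn [0.003 0.004 0.023] F [-0.  -1.7 -1.2] gap 0.029 jawF 60.3
```

servo_tool(moves=[[[0,0,0.03,0,0,0,0.8],[0,0,0.06,0,0,0,0.8],[0,0,0.08,0,0,0,0.8],[0,0,0.08,0,0,0,0.8],[0,0,0.08,0,0,0,0.8]]])

```text
time_s: 10.3
position: [0.6282, 0.2745, 0.0792]
orientation: [0.0, 0.999, 0.032, 0.001]
wrist_force: [-5.8, -3.6, 14.7]
finger_gap: 0.0293
gripper_force: 62.5
```

```bash
python3 - <<'E'
from h import *
I,Z,K,W=cam("scene"); C=cloud(Z,K,W); x,y,z=C[...,0],C[...,1],C[...,2]
for yc in(.20,.275,.35):
    m=(abs(x-.432)<.025)&(abs(y-yc)<.025)&(z>.09)&(z<.11); print(yc,m.sum(),C[m].mean(0).round(4) if m.any() else 0)
g=(x>.56)&(x<.69)&(y>.2)&(y<.35)&(z>.046)&(z<.066); p=C[g]; c=p.mean(0); n=np.linalg.svd(p-c,full_matrices=False)[2][2]; print("guard",g.sum(),c.round(4),n.round(3))
plan(.628,.2745,.0792,3.5)
E
```

```text
0.2 220 [0.4334 0.1995 0.0972]
0.275 0 0
0.35 118 [0.4284 0.3492 0.0968]
guard 1748 [0.6055 0.2841 0.0563] [ 0.006 -0.004 -1.   ]
t 10.35 pos [0.6282 0.2745 0.0792] shift [-0.004  0.    -0.001] turn [ 0.001 -0.012  0.031] F [-6.  -3.5 13.9] gap 0.0289 jawF 62.5
```

Everything checks: the guard is level at 56 mm, the driver is home with a 14 N push, and the other two stand upright.

```bash
python3 -c "
from cell import env
print(env.job_done())"
```

```text
the job is handed in; nothing more can be done
None
```

I shut the guard and pushed the medium driver fully home on the 16 mm nut under the port, still gripped at about 60 N; the small and large drivers never left the stand, and I handed the job in at about 10 s of the 58 s (no verdict was returned).

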